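# Take the filter clamping stack apart

### The arm

A 6-joint arm with a two-finger parallel gripper is mounted at the origin on the work surface; the furniture and walls round the work are solid. World frame = base frame: x ahead of the robot, y to its left, z up, the work surface at z = 0. Lengths are in m, angles in rad, forces in N, time in s.
With the tool pointing down it reaches from about 0.35 to 0.775 m from the base axis. Payload 7.3 kg.
Tool frame: the origin (TCP) lies between the finger pads; the fingertips stand 17 mm ahead of it and the grasp point (between the pads) lies 2 mm behind it; z points along the fingers, y is the line along which they close (so a half turn about z gives the same grasp; the last joint's range is limited). The gripper opens to 92 mm and grips with 3 to 60 N. Pads are 19 mm wide; open, the fingers measure 130 mm over their backs; the gripper's body (75 mm by 190 mm) begins 47 mm behind the grasp point.
Start: joints at [1.196, 0.342, 1.524, -0, 1.275, -0.146], TCP at [0.119, 0.511, 0.244] pointing down, gripper open.
Joint ranges: [-2.53, 2.53], [-0.77, 2.02], [0.04, 2.7], [-1, 4.14], [0.28, 2.66], [-3.11, 3.11]. Speed limits (rad/s): [2.57, 2.57, 3.14, 3.14, 3.14, 3.14].

### API

Orientations are given as [roll, pitch, yaw] about the fixed x, y, z axes, in that order (R = Rz(yaw) Ry(pitch) Rx(roll)).
In Python, from cell import robot, optics gives the robot as it stands.
- The arm moves only by the tool play_rows, never from a script. Its argument "rows" is a list of rows, each a list of 7 numbers: the shift along the tool's x, y, z in cm, then the turn, a rotation vector about the tool's x, y, z in rad, then the opening, from 0 (shut) to 1 (fully open). In form: [[tx, ty, tz, wx, wy, wz, grip], ...]. A call has 1 to 20 rows; each row is the pose to reach, as a shift and turn from the pose commanded when the call began, along the tool's axes at that moment; what a row does not reach only later rows make up. A row lasts 1/10 s, in which the tool goes at most 50 mm and 8.59 degrees, less where a joint would pass 70% of its speed; a pose out of reach is approached as far as the arm can. A call with a gripper value outside its range is refused whole. The fingers move at their own pace and stop on an object; "squeeze" is the grip in N (left out, the last holds). Time passes only in rows, so rows that repeat a pose let the fingers close. It gives the time, the measured TCP pose, the force, the opening and the grip force at its end, in the units of the state.
- robot.observe(): the state, without advancing time (a new reading comes with each control period).
- optics.read_camera(name): name is "scene" or "top"; returns (picture, depth): 400x640x3 uint8, red, green, blue; 400x640 float32, m along the optical axis (not along the pixel's ray), 0 where there is no reading.
- optics.camera_model(name): a dict with "fx", "fy", "cx", "cy" (pixels), "origin" and "rotation" of the camera in the world. Camera axes: x right, y up, looking along -z (the intrinsics and any distortion apply to the point x, -y, -z); pixel columns grow to the right and rows downward; lengths in m; the calibration is good to about 2 mm. A picture is of the moment at which its call begins. camera_model takes no time and is no camera call.
- robot.hand_in(): hands the job in; it is judged then, once.
The state is a dict: "time": time; "qpos": joint angles; "qvel": joint speeds; "joint_efforts": joint torques, N m; "tool_pos": TCP position; "tool_rot": TCP orientation; "contact_force": force on the tool from outside, world axes, zero at the start; "torque": the same for the moment, N m; "opening": finger opening in m; "grip_force": force on a finger pad.
Only numpy, scipy, OpenCV 4.12 (cv2) and the standard library are available. Lean on these libraries where they do the work, as an engineer would, in place of code of your own. Each camera call takes 0.05 s, during which the arm holds its last target. There are 200 camera calls.

### The job

The filter clamping stack has done its run: take it apart from the top and put every part on its own place. The knobbed steel weight goes upright into the round recess of the wooden rest, the ceramic filter pad flat and centred on top of the drying post, the white spacer block flat and lengthwise in the shallow grey tray, and the aluminium plate fully down on the pin block with both pins through its two holes. Leave the stoppered flask standing where it is.

Things in the scene. Friction and masses are not known exactly. Their poses are not given: they have to be found in the camera images.
- weight: Steel weight standing on top of the stack, 52 mm high: round body 40 mm in diameter and 28 mm high, above it a thin neck, and a knob 24 mm in diameter from 40 to 52 mm above the underside, to be gripped. About 0.25 kg. Origin at the centre of its underside, z up.
- filter_pad: Cream ceramic disc, 68 mm in diameter, 7 mm thick, second in the stack, under the weight; it overhangs the 42 mm wide spacer below it (and the 52 mm wide plate below that), so it can be gripped across its rim in the direction of the spacer's y axis. About 0.03 kg. Origin at the centre of its underside, z up; its yaw means nothing.
- spacer: White plastic block, 84 (x) x 42 (y) x 18 (z) mm, third in the stack, lying on the aluminium plate and lengthwise along it; grip it across its 42 mm. About 0.1 kg. Origin at the centre of its underside, x along its length, z up.
- clamp_plate: Aluminium plate, 130 (x) x 52 (y) x 16 (z) mm, at the bottom of the stack, lying on the bench; two through holes 13 mm in diameter at x = -52 and +52 mm, y = 0; grip it across its 52 mm at the middle. About 0.28 kg. Either way round is right. Origin at the centre of its underside, x along its length, z up.
- weight_rest: Fixed wooden block, 84 x 84 x 20 mm high, with a round recess in its top, 56 mm in diameter and 8 mm deep (recess floor 12 mm above the block's underside): place of the weight. Origin at the centre of its underside, z up.
- drying_post: Fixed white post, 34 mm high: round foot 72 mm in diameter and 5 mm thick, stem 24 mm in diameter, flat round top 50 mm in diameter: place of the filter pad, which overhangs the top all round. Origin at the centre of its underside, z up.
- tray: Fixed shallow grey plastic tray, 120 (x) x 82 (y) mm outside, 112 x 74 mm inside, floor 5 mm above its underside, rim 4 mm higher (9 mm in all): place of the spacer, its length along x. Origin at the centre of its underside, x along its length, z up.
- pin_block: Fixed grey block, 134 (x) x 44 (y) x 20 (z) mm, with two upright steel dowel pins in its top at x = -52 and +52 mm, y = 0; pins 10 mm in diameter, 26 mm high above the block, the upper 8 mm tapered to 4 mm: place of the aluminium plate, which then lies on the block's top. Origin at the centre of its underside, x along its length, z up.
- flask: Bystander: loose stoppered conical glass flask, 68 mm in diameter at the foot, 121 mm high, standing on the bench among the other things; not to be moved. Origin at the centre of its underside.
There are look-alikes about, which are no part of the job. There is more than one size of the weight_rest; the job needs the larger.

How it is judged:
At the end, for the whole second after the job is handed in: Plate down on the pin block (3 mm; 4 mm and 0.06 rad aside); spacer flat in the tray (centre within 22 mm, 0.3 rad); pad flat on the post (within 12 mm); weight upright on the recess floor (within 10 mm); all released and at rest; flask moved at most 20 mm, never tipped by 0.3 rad (horizontal distance between clamp_plate and pin_block below 0.004 m and z of clamp_plate in the frame of pin_block between 0.018 and 0.023 m and angle between clamp_plate's own z axis and vertical below 0.04 rad and angle between the x axis of clamp_plate and the x axis of pin_block, either way round below 0.06 rad and horizontal distance between spacer and tray below 0.022 m and z of spacer in the frame of tray between 0.003 and 0.0075 m and angle between each of spacer, filter_pad, weight's own z axis and vertical below 0.06 rad and angle between the x axis of spacer and the x axis of tray, either way round below 0.3 rad and horizontal distance between filter_pad and drying_post below 0.012 m and z of filter_pad in the frame of drying_post between 0.032 and 0.0365 m and horizontal distance between weight and weight_rest below 0.01 m and z of weight in the frame of weight_rest between 0.01 and 0.0145 m and linear speed of each of clamp_plate, spacer, filter_pad, weight below 0.02 m/s and angular speed of each of clamp_plate, spacer, filter_pad, weight below 0.2 rad/s); the robot touches nothing.
It fails at once if the flask is moved by more than 20 mm or tipped (distance of flask from where it was at the start of the episode above 0.02 m or angle between flask's own z axis and vertical above 0.3 rad).
It also fails if it takes over 122 s, if anything falls off the work surface, if the arm or the gripper's body presses on something with over 40 N, if the wrist force passes 120 N, or if a joint passes its speed limit or range.

## Working session

There is one attempt and no reset: what is moved stays moved. The work goes in short steps, Python scripts to look and compute and a tool call to move; the robot and the scene stay as the last step left them, time stands still between calls to the robot, and variables do not carry over. Pictures are saved under pics/ and viewed, at most 14 in all, crops included, and the job is handed in when it is done.

Besides the shell and the picture viewer there is one more tool, called after "Call:" as name([rows], argument=value, ...), one row to a line, values as JSON. play_rows: Moves the arm, as the interface text tells. Its arguments: {"type":"object","properties":{"rows":{"type":"array"},"squeeze":{"type":"number"}},"required":["rows"]}

```bash
ls; mkdir -p pics; python3 - <<'E'
from cell import robot, optics
import cv2,numpy as np
for n in("scene","top"):
    p,d=optics.read_camera(n); cv2.imwrite(f"pics/{n}0.png",p[...,::-1]); np.savez(f"pics/{n}0.npz",p=p,d=d)
    print(n,optics.camera_model(n), (d>0).mean())
print(robot.observe())
E
```

```text
pics
scene {'fx': 416.06949746848994, 'fy': 416.06949746848994, 'cx': 316.10453048112197, 'cy': 195.3503296580035, 'origin': array([-0.59915819, -0.6609616 ,  0.6551051 ]), 'rotation': array([ 1.09876064,  0.01035291, -1.00760685])} 0.99568359375
top {'fx': 434.8495517976302, 'fy': 434.8495517976302, 'cx': 319.2751304952223, 'cy': 207.05308838289298, 'origin': array([ 0.3368941 , -0.02569764,  1.13449281]), 'rotation': array([ 0.07815817,  0.01344164, -1.5892896 ])} 0.99591015625
{'time': 0.1, 'qpos': array([ 1.19600676e+00,  3.42618636e-01,  1.52486386e+00, -5.35300971e-05,
        1.27538008e+00, -1.46001919e-01]), 'qvel': array([ 0.00185227, -0.00095337, -0.00197608,  0.00240076,  0.00040859,
        0.00010924]), 'joint_efforts': array([ 1.51464199e-03, -4.31998372e+01, -2.44691652e+01,  7.19531067e-02,
        5.24609245e-02, -7.46769319e-05]), 'tool_pos': array([0.11894773, 0.51102818, 0.24315241]), 'tool_rot': array([-3.14032880e+00, -1.34105691e-04,  2.91282053e+00]), 'contact_force': array([-0.50307079,  0.70391145, -0.65689314]), 'torque': array([ 0.02014649,  0.0444368 , -0.01941163]), 'grip_force': 0.0, 'opening': 0.09225863064018924}
```

View pics/scene0.png

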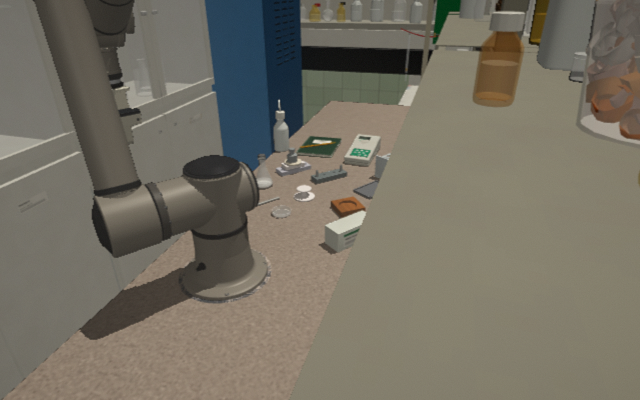

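View pics/top0.png

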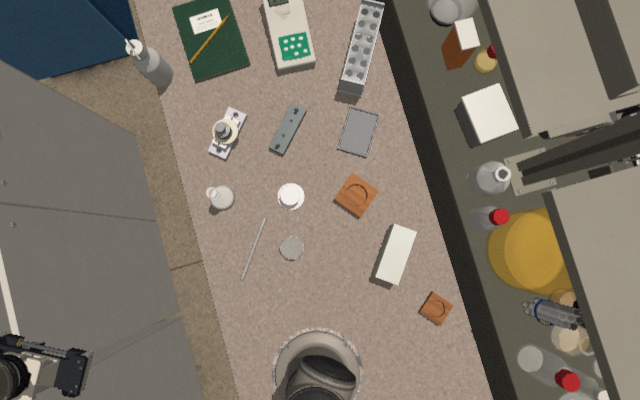

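The top view shows:
- stack (226,132), pin block (287,130), tray (358,132)
- post (291,196), flask (221,197)
- wooden rests at (357,195) (large) and (436,308) (small)

The scene view shows the same things: stack (293,162), pin block (329,175), post (305,193), large rest (348,206).

```bash
cat > h.py <<'E'
import numpy as np,cv2
from scipy.spatial.transform import Rotation as Ro
from cell import robot,optics
def cam(n):
    m=optics.camera_model(n); return m,Ro.from_euler('xyz',m['rotation']).as_matrix()
def pts(n,uv,depth):
    m,R=cam(n);uv=np.asarray(uv,float);d=np.asarray(depth)[...,None]
    r=np.stack([(uv[...,0]-m['cx'])/m['fx'],-(uv[...,1]-m['cy'])/m['fy'],-np.ones(uv.shape[:-1])],-1)
    return m['origin']+(r*d)@R.T
def onz(n,uv,z):
    a=pts(n,uv,np.ones(np.asarray(uv).shape[:-1])); o=cam(n)[0]['origin']; r=a-o
    return o+r*((z-o[2])/r[...,2])[...,None]
def cloud(n,d):
    v,u=np.mgrid[0:400,0:640]; return pts(n,np.stack([u,v],-1),d)
def rect(mask,n,z):
    """largest blob -> min-area rect on plane z: centre, sizes, yaw of long side"""
    c=max(cv2.findContours(mask.astype(np.uint8),cv2.RETR_EXTERNAL,cv2.CHAIN_APPROX_NONE)[0],key=cv2.contourArea)
    w=onz(n,c[:,0,:],z)[:,:2]; (cx,cy),(a,b),t=cv2.minAreaRect((w*1000).astype(np.float32))
    if a<b:a,b,t=b,a,t+90
    return np.round([cx,cy,a,b,(t+90)%180-90],1)
E
python3 - <<'E'
from h import *
T=np.load('pics/top0.npz');S=np.load('pics/scene0.npz')
C=cloud('top',T['d']);Cs=cloud('scene',S['d'])
for q in[(260,230),(330,160),(250,280),(380,330)]: print('bench',q,C[q[1],q[0]].round(4))
for q in[(310,240),(360,130)]: print('benchS',q,Cs[q[1],q[0]].round(4))
# height-mask blobs in work area
Z=C[...,2]; u0,v0,u1,v1=170,85,460,330
m=np.zeros(Z.shape,np.uint8); m[v0:v1,u0:u1]=(Z[v0:v1,u0:u1]>.0035)
k,l,st,ce=cv2.connectedComponentsWithStats(m)
for i in range(1,k):
    if st[i,4]>40: print(st[i],ce[i].round(1),'zmed,max',np.median(Z[l==i]).round(4),np.percentile(Z[l==i],98).round(4),rect(l==i,'top',float(np.percentile(Z[l==i],70))))
# scene heights by region of world xy
for n,(x,y) in dict(pin=(287,130),tray=(358,132),rest=(357,195),post=(291,196),stack=(226,132)).items():
    p=C[y,x]; s=np.hypot(*(Cs[...,:2]-p[:2]).transpose(2,0,1))<.03; z=Cs[s][:,2]
    print(n,p.round(3),'scene n',s.sum(),'z pct',np.percentile(z,[5,50,90,98]).round(4))
def crop(f,p,x,y,w,h,s): return cv2.resize(p[y:y+h,x:x+w,::-1],None,fx=s,fy=s,interpolation=cv2.INTER_CUBIC)
a=crop('',T['p'],200,95,200,130,4)
cv2.imwrite('pics/c1.png',a)
b=crop('',S['p'],250,140,130,100,6); cv2.imwrite('pics/c2.png',b)
E
```

```text
bench (260, 230) [0.3687 0.1426 0.0082]
bench (330, 160) [ 0.5495 -0.0427  0.0026]
bench (250, 280) [0.2405 0.1701 0.0037]
bench (380, 330) [ 0.1077 -0.1615 -0.0007]
benchS (310, 240) [ 0.2386 -0.1032 -0.0024]
benchS (360, 130) [ 1.2045e+00  2.2660e-01 -1.2000e-03]
[339  85  26  12 237] [352.3  89.4] zmed,max 0.0355 0.0819 [ 718.4 -100.4   63.7   28.7   88.7]
[ 402   85   58  185 5409] [440.2 146.6] zmed,max 0.1471 0.1551 [ 481.5 -271.4  421.9  131.4   -1.3]
[267  98  41  59 957] [287.4 128.8] zmed,max 0.0212 0.0436 [632.   63.  149.9  65.4 -25.9]
[ 336  103   47   59 1358] [358.2 131.8] zmed,max 0.0067 0.013 [ 616.8 -115.   148.6   96.2  -22.5]
[ 207  105   42   57 1170] [226.6 132.6] zmed,max 0.0362 0.0956 [621.6 225.1 141.5  75.5 -26.7]
[ 329  173   52   46 1111] [355.9 195.5] zmed,max 0.0193 0.0254 [ 453.1 -104.9  100.4   93.5  -35.6]
[206 183  30  29 609] [220.7 196.7] zmed,max 0.0461 0.1235 [450.4 230.7  72.4  69.5  88.8]
[277 183  31  28 587] [290.7 196.6] zmed,max 0.0307 0.039 [452.1  59.5  69.9  69.5 -34.6]
[240 218  27  63 244] [252.7 249.4] zmed,max 0.0081 0.0126 [322.5 163.5 168.5  21.4 -21. ]
[ 373  222   44   64 1598] [394.7 253.9] zmed,max 0.0601 0.0644 [ 305.2 -195.6  147.9   73.8  -20.4]
[280 235  24  26 201] [291.3 247.4] zmed,max 0.0055 0.0179 [322.1  61.5  64.3  59.5  -0.9]
[419 291  36  36 662] [436.  308.5] zmed,max 0.0134 0.0192 [ 160.8 -302.2   74.5   71.7  -33.4]
pin [0.627 0.068 0.022] scene n 121 z pct [-0.0006  0.0179  0.02    0.0212]
tray [ 0.621 -0.117  0.012] scene n 76 z pct [0.0017 0.0042 0.0057 0.0063]
rest [ 0.454 -0.111  0.013] scene n 134 z pct [0.0096 0.0123 0.0193 0.0213]
post [0.453 0.059 0.034] scene n 190 z pct [0.0047 0.0175 0.034  0.0352]
stack [0.612 0.216 0.072] scene n 294 z pct [-0.0006  0.0391  0.075   0.092 ]
```

View pics/c1.png

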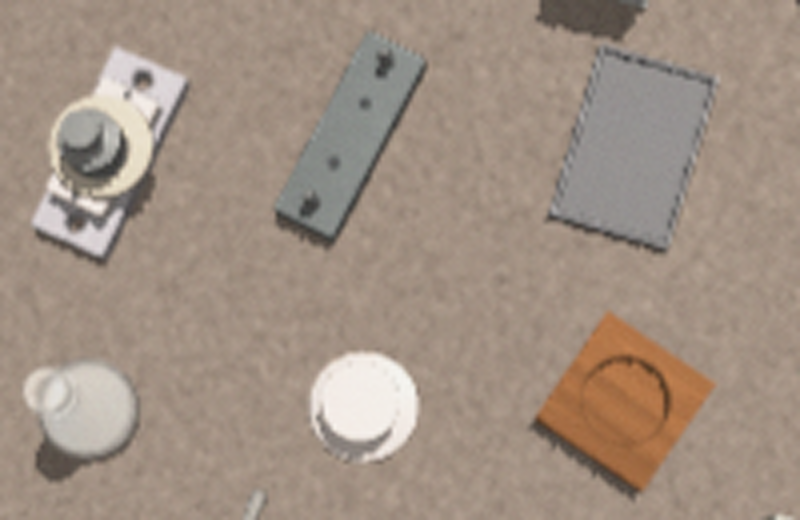

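View pics/c2.png

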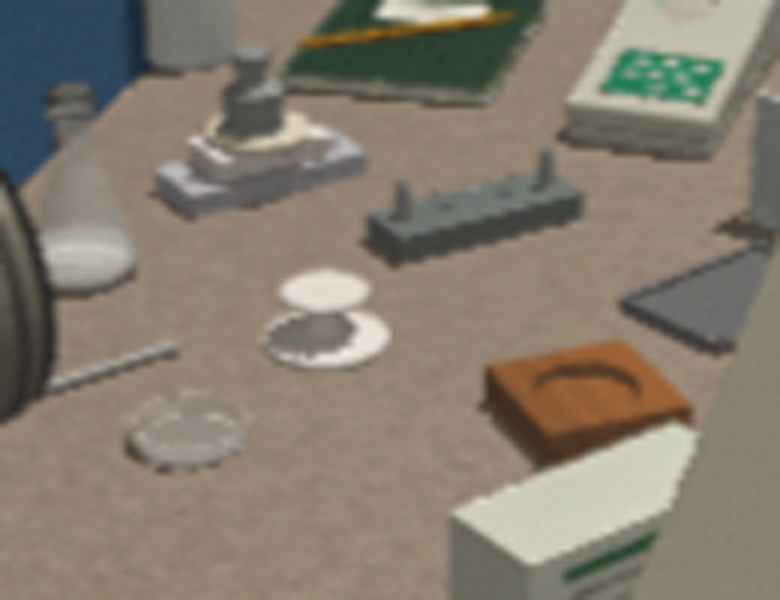

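Two wooden rests are in view: the larger at top (356,195), about 84 mm across, and the smaller at (436,308), about 60 mm. The larger fits the description, and the crop shows its round recess at crop (626,400). The crops also show:
- plate corners sticking out under the stack
- pins at crop (385,62) and (309,205)
- the post top at crop (360,400), with a flat glass dish as a look-alike in the scene crop (187,430)

The next script measures sub-pixel outlines.

```bash
cat >> h.py <<'E'
def avg(n,k=6):
    fr=[optics.read_camera(n) for _ in range(k)]
    return np.mean([f[0] for f in fr],0),np.median([f[1] for f in fr],0)
F=4
def seg(img,seed,tol,box):
    """colour blob about seed pixel, in box (x0,y0,x1,y1), upsampled xF; returns contour in image pixels"""
    x0,y0,x1,y1=box; lab=cv2.cvtColor((img/255).astype(np.float32),cv2.COLOR_RGB2LAB)
    s=np.median(lab[seed[1]-1:seed[1]+2,seed[0]-1:seed[0]+2].reshape(-1,3),0)
    c=cv2.resize(lab[y0:y1,x0:x1],None,fx=F,fy=F,interpolation=cv2.INTER_CUBIC)
    m=(np.abs(c-s)<np.array(tol)).all(-1).astype(np.uint8)
    l=cv2.connectedComponents(m)[1]
    i=l[int((seed[1]-y0+.5)*F),int((seed[0]-x0+.5)*F)]
    q=max(cv2.findContours((l==i).astype(np.uint8),cv2.RETR_EXTERNAL,cv2.CHAIN_APPROX_NONE)[0],key=cv2.contourArea)[:,0,:]
    return (q+.5)/F-.5+np.array([x0,y0]), s
def wrect(q,n,z):
    w=onz(n,q,z)[:,:2]*1000;(cx,cy),(a,b),t=cv2.minAreaRect(w.astype(np.float32))
    if a<b:a,b,t=b,a,t+90
    return np.round([cx,cy,a,b,(t+90)%180-90],1)
def wcirc(q,n,z):
    w=onz(n,q,z)[:,:2]*1000; (x,y),r=cv2.minEnclosingCircle(w.astype(np.float32)); e=cv2.fitEllipse(w.astype(np.float32))
    return np.round([x,y,2*r,*e[0],*e[1]],1)
E
python3 - <<'E'
from h import *
for n in('top','scene'):
    p,d=avg(n); np.savez(f'pics/{n}1.npz',p=p,d=d)
p=np.load('pics/top1.npz')['p'];d=np.load('pics/top1.npz')['d'];S=np.load('pics/scene1.npz');
C=cloud('top',d);Cs=cloud('scene',S['d'])
def go(name,f,seed,tol,box,z,n='top',im=p):
    q,s=seg(im,seed,tol,box); print(name,n,s.round(0),f(q,n,z))
go('pin',wrect,(287,125),(14,6,6),(255,90,320,165),.02)
go('tray',wrect,(358,132),(30,7,6),(325,95,390,165),.009)
go('rest',wrect,(345,185),(25,25,30),(320,165,390,225),.02)
go('post',wcirc,(290,194),(7,6,6),(270,175,315,220),.034)
go('plate',wrect,(224,153),(12,5,7),(195,95,260,170),.016)
go('plate2',wrect,(240,113),(12,5,7),(195,95,260,170),.016)
go('pad',wcirc,(231,142),(14,5,7),(195,95,260,170),.041)
go('knob',wcirc,(219,129),(8,6,6),(195,95,260,170),.093)
sp=S['p']
go('postS',wcirc,(304,188),(10,6,6),(290,180,320,205),.034,'scene',sp)
go('padS',wcirc,(288,165),(10,6,8),(270,140,320,180),.041,'scene',sp)
go('knobS',wcirc,(292,151),(10,6,6),(270,140,320,180),.093,'scene',sp)
# pin axis lines: picked pixels in both views
g=lambda cx,cy:(200+cx/4-.375,95+cy/4-.375)
P=np.array([g(385,62),g(309,205)]);print('pins top@.04',onz('top',P,.04).round(4).tolist(), 'bases@.02',onz('top',P,.02).round(4).tolist())
gs=lambda cx,cy:(250+cx/6-.4,140+cy/6-.4)
Q=np.array([gs(546,152),gs(402,185)]);print('pins S@.045',onz('scene',Q,.045).round(4).tolist())
m=(C[...,2]>.085)&(C[...,2]<.11);m[:90]=0;m[180:]=0;m[:,:200]=0;m[:,260:]=0
print('knob depth',C[m].mean(0).round(4),m.sum(),'pad depth z',np.median(C[140:144,229:233,2]).round(4),'plate',np.median(C[150:153,221:225,2]).round(4),'pin',np.median(C[120:135,283:291,2]).round(4),'tray',np.median(C[120:145,350:366,2]).round(4),'recess',np.median(C[192:198,354:359,2]).round(4),'post',np.median(C[192:197,287:293,2]).round(4),'bench',np.median(C[150:165,240:260,2]).round(4),np.median(C[160:172,310:325,2]).round(4))
E
```

```text
pin top [58. -2.  1.] [632.6  69.3 138.3  45.9 -29. ]
tray top [61.  1.  1.] [ 622.6 -117.2  126.4   85.2  -18.3]
rest top [55. 19. 34.] [ 455.4 -103.8  180.3  154.8   88.8]
post top [94.  1.  3.] [452.9  60.1  67.5 457.   58.5  56.2  66.7]
plate top [84.  3. -0.] [584.4 248.   53.1  35.9  63.6]
plate2 top [86.  3.  0.] [666.3 208.7  52.2  44.   63.8]
pad top [67.  1.  9.] [621.2 221.1 259.  621.4 220.6 195.3 233. ]
knob top [67. -0.  3.] [613.6 221.1  41.5 615.7 222.4  33.9  36.8]
postS scene [87.  1.  6.] [451.6  60.1  47.7 451.6  60.   44.9  46.1]
padS scene [51.  1.  6.] [649.1 240.9 461.  625.7 229.7 190.1 474.3]
knobS scene [34. -1.  2.] [570.3 161.  155.8 558.6 134.6 108.3 163.4]
pins top@.04 [[0.674, 0.043, 0.04], [0.5818, 0.0929, 0.04]] bases@.02 [[0.6802, 0.0442, 0.02], [0.5863, 0.0951, 0.02]]
pins S@.045 [[0.6681, 0.0378, 0.045], [0.5782, 0.0878, 0.045]]
knob depth [0.618  0.226  0.0937] 84 pad depth z 0.0417 plate 0.0175 pin 0.0216 tray 0.0062 recess 0.0132 post 0.0354 bench 0.0014 0.0013
```

```bash
cat >> h.py <<'E'
def go(*tg):
    """tg: (x,y,z mm, yaw deg) TCP targets -> rows' shift (cm) and turn from the present pose"""
    s=robot.observe(); R=Ro.from_euler('xyz',s['tool_rot']).as_matrix(); p=s['tool_pos']
    print('t %.1f'%s['time'],'tcp',(p*1000).round(1),'rpy',s['tool_rot'].round(4),'F',s['contact_force'].round(1),'open %.4f grip %.1f'%(s['opening'],s['grip_force']))
    for x,y,z,yaw in tg:
        d=R.T@(np.array([x,y,z])/1000-p)*100
        w=Ro.from_matrix(R.T@Ro.from_euler('xyz',[np.pi,0,np.radians(yaw)]).as_matrix()).as_rotvec()
        print((x,y,z,yaw),'->',d.round(2).tolist(),w.round(4).tolist())
E
python3 - <<'E'
from h import *
g=lambda cx,cy:(200+(cx+.5)/4-.5,95+(cy+.5)/4-.5)
pr=lambda n,a,z:print(n,(onz('top',np.array([g(*a)]),z)*1000).round(1).tolist())
pr('rest rim',(626,400),.02); pr('restA',(608,312),.02); pr('restB',(714,384),.02);pr('restC',(640,488),.02);pr('restD',(535,420),.02)
p=np.load('pics/top1.npz');C=cloud('top',p['d'])
Z=C[...,2];m=(Z>.085)&(Z<.10);m[:110]=0;m[150:]=0;m[:,:205]=0;m[:,245:]=0
v,u=np.nonzero(m);print('knob px',u.mean(),v.mean(),u.min(),u.max(),v.min(),v.max(),onz('top',np.array([[u.mean(),v.mean()]]),.0925)*1000,m.sum())
pr('knob crop',(79,133),.093)
for vv in(100,130,160,195):
    r=C[vv]; k=[i for i in range(370,470) if r[i,2]>.1]; print('wall',vv,k[0],r[k[0]].round(3),r[k[0]-2].round(3))
yaw=154
go((614,221,200,yaw),(614,221,110,yaw),(614,221,88,yaw))
E
python3 - <<'E'
import cv2,numpy as np
p=np.load('pics/top1.npz')['p'].astype(np.uint8)[...,::-1]
a=cv2.resize(p[105:160,200:250],None,fx=8,fy=8,interpolation=cv2.INTER_CUBIC)
b=cv2.resize(p[168:223,330:380],None,fx=8,fy=8,interpolation=cv2.INTER_CUBIC)
cv2.imwrite('pics/c3.png',np.hstack([a,b]))
E
```

```text
rest rim [[454.7, -107.8, 20.0]]
restA [[512.0, -97.6, 20.0]]
restB [[463.9, -164.6, 20.0]]
restC [[397.8, -115.3, 20.0]]
restD [[442.9, -49.0, 20.0]]
knob px 219.89285714285714 127.63095238095238 215 225 123 132 [[618.35714767 226.28833669  92.5       ]] 84
knob crop [[617.6, 227.4, 93.0]]
wall 100 418 [ 0.674 -0.257  0.101] [ 0.679 -0.256  0.086]
wall 130 428 [ 0.597 -0.277  0.108] [ 0.602 -0.276  0.091]
wall 160 437 [ 0.525 -0.297  0.103] [ 0.528 -0.296  0.087]
wall 195 448 [ 0.441 -0.319  0.104] [ 0.442 -0.319  0.088]
t 0.7 tcp [119.1 511.4 243.7] rpy [ 3.1414 -0.      2.9128] F [-0.7  0.3 -0.1] open 0.0919 grip 0.0
(614, 221, 200, 154) -> [-54.79, -17.05, 4.37] [0.0001, -0.0001, 0.225]
(614, 221, 110, 154) -> [-54.79, -17.05, 13.37] [0.0001, -0.0001, 0.225]
(614, 221, 88, 154) -> [-54.79, -17.05, 15.57] [0.0001, -0.0001, 0.225]
```

View pics/c3.png

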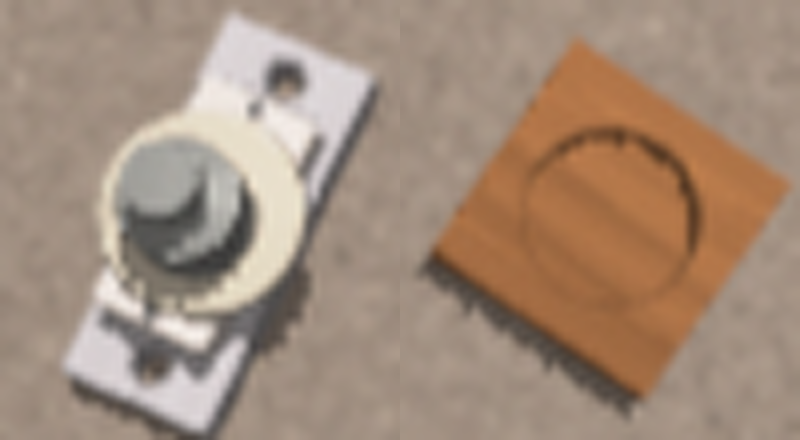

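The left crop shows the knob top at crop (158,190), off the pad centre at (203,210). The right crop confirms the larger rest, with its recess rim centred at (613,217). So the weight is at about (618,226) mm and the recess at about (455,-107) mm. I'll approach now.

Call:
play_rows([
  [-55.05,-16.4,4.4,0,0,0.225,1],
  [-55.05,-16.4,4.4,0,0,0.225,1],
  [-55.05,-16.4,4.4,0,0,0.225,1],
  [-55.05,-16.4,4.4,0,0,0.225,1],
  [-55.05,-16.4,4.4,0,0,0.225,1],
  [-55.05,-16.4,4.4,0,0,0.225,1],
  [-55.05,-16.4,4.4,0,0,0.225,1],
  [-55.05,-16.4,4.4,0,0,0.225,1],
  [-55.05,-16.4,4.4,0,0,0.225,1],
  [-55.05,-16.4,4.4,0,0,0.225,1],
  [-55.05,-16.4,4.4,0,0,0.225,1],
  [-55.05,-16.4,4.4,0,0,0.225,1],
  [-55.05,-16.4,4.4,0,0,0.225,1],
  [-55.05,-16.4,4.4,0,0,0.225,1],
  [-55.05,-16.4,4.4,0,0,0.225,1],
  [-55.05,-16.4,4.4,0,0,0.225,1],
  [-55.05,-16.4,4.4,0,0,0.225,1],
  [-55.05,-16.4,4.4,0,0,0.225,1],
], squeeze=20)

```text
time: 2.5
tool_pos: [0.6176, 0.2274, 0.2001]
tool_rot: [3.141, 0.0, 2.689]
contact_force: [1.0, 0.4, -0.0]
opening: 0.092
grip_force: 0.0
```

```bash
python3 -c "
from h import *
go((618,226.5,110,154),(618,226.5,88.5,154))"
```

```text
t 2.5 tcp [617.6 227.4 200.1] rpy [3.1412e+00 3.0000e-04 2.6888e+00] F [ 1.   0.4 -0. ] open 0.0920 grip 0.0
(618, 226.5, 110, 154) -> [-0.07, -0.07, 9.01] [0.0004, 0.0003, 0.001]
(618, 226.5, 88.5, 154) -> [-0.07, -0.07, 11.16] [0.0004, 0.0003, 0.001]
```

Call:
play_rows([
  [0,0,5,0,0,0,1],
  [0,0,9,0,0,0,1],
  [0,0,10.5,0,0,0,1],
  [0,0,11.15,0,0,0,1],
  [0,0,11.15,0,0,0,1],
  [0,0,11.15,0,0,0,0.5],
  [0,0,11.15,0,0,0,0],
  [0,0,11.15,0,0,0,0],
  [0,0,11.15,0,0,0,0],
  [0,0,11.15,0,0,0,0],
  [0,0,11.15,0,0,0,0],
  [0,0,11.15,0,0,0,0],
], squeeze=20)

```text
time: 3.7
tool_pos: [0.618, 0.2267, 0.0882]
tool_rot: [3.142, -0.0, 2.688]
contact_force: [0.2, -0.1, 0.1]
opening: 0.0405
grip_force: 0.0
```

```bash
python3 -c "
from h import *
go((618,226.5,190,154),(454.5,-107,150,154),(454.5,-107,75,154),(454.5,-107,60,154))"
```

```text
t 3.7 tcp [618.  226.7  88.2] rpy [ 3.1416e+00 -1.0000e-04  2.6878e+00] F [ 0.2 -0.1  0.1] open 0.0405 grip 0.0
(618, 226.5, 190, 154) -> [-0.01, -0.02, -10.18] [0.0, -0.0001, -0.0001]
(454.5, -107, 150, 154) -> [0.06, -37.16, -6.18] [0.0, -0.0001, -0.0001]
(454.5, -107, 75, 154) -> [0.06, -37.16, 1.32] [0.0, -0.0001, -0.0001]
(454.5, -107, 60, 154) -> [0.06, -37.16, 2.82] [0.0, -0.0001, -0.0001]
```

Still closing, so I'll keep closing and then lift.

Call:
play_rows([
  [0,0,0,0,0,0,0],
  [0,0,0,0,0,0,0],
  [0,0,0,0,0,0,0],
  [0,0,0,0,0,0,0],
  [0,0,0,0,0,0,0],
  [0,0,0,0,0,0,0],
  [0,0,-1,0,0,0,0],
  [0,0,-3,0,0,0,0],
  [0,0,-6,0,0,0,0],
  [0,0,-10,0,0,0,0],
  [0,0,-10,0,0,0,0],
], squeeze=25)

```text
time: 4.8
tool_pos: [0.6208, 0.2277, 0.1952]
tool_rot: [3.134, 0.009, 2.688]
contact_force: [1.2, 0.5, -1.1]
opening: 0.0232
grip_force: 25.4
```

```bash
python3 -c "
from h import *
go((454.5,-107,150,154),(454.5,-107,75,154),(454.5,-107,60,154))
p,d=optics.read_camera('scene');cv2.imwrite('pics/s2.png',cv2.resize(p[100:220,240:400,::-1],None,fx=5,fy=5))"
```

```text
t 4.8 tcp [620.8 227.7 195.2] rpy [3.1337 0.0089 2.688 ] F [ 1.2  0.5 -1.1] open 0.0232 grip 25.4
(454.5, -107, 150, 154) -> [0.32, -37.41, 4.23] [0.0079, 0.0089, 0.0002]
(454.5, -107, 75, 154) -> [0.38, -37.47, 11.73] [0.0079, 0.0089, 0.0002]
(454.5, -107, 60, 154) -> [0.4, -37.48, 13.23] [0.0079, 0.0089, 0.0002]
```

View pics/s2.png

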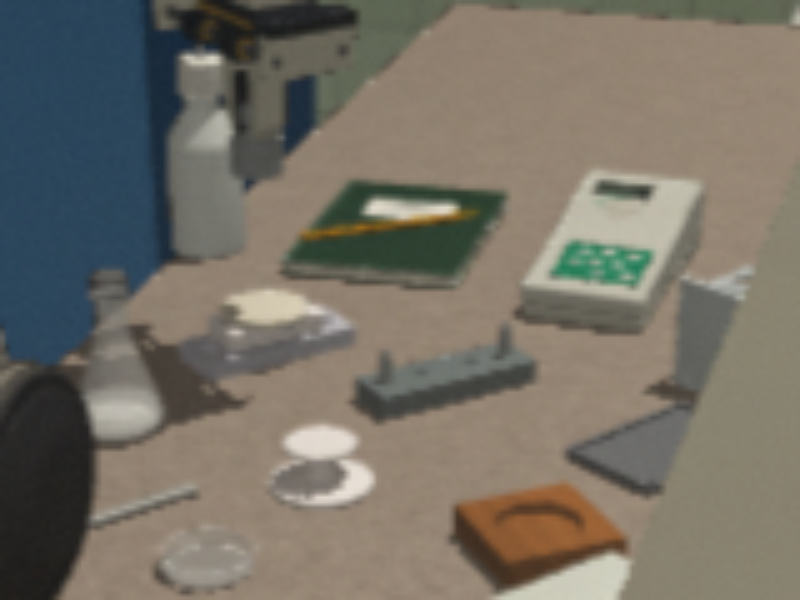

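The weight hangs in the gripper at crop (258,150) and the pad is still on the stack at (268,305). Carrying on to the rest.

Call:
play_rows([
  [0,-4,0,0,0,0,0],
  [0,-8,1,0,0,0,0],
  [0,-12,2,0,0,0,0],
  [0,-16,3,0,0,0,0],
  [0,-20,3.8,0,0,0,0],
  [0,-24,3.8,0,0,0,0],
  [0,-28,3.8,0,0,0,0],
  [0,-32,3.8,0,0,0,0],
  [0,-35,3.8,0,0,0,0],
  [0.1,-37.15,3.8,0,0,0,0],
  [0.1,-37.15,3.8,0,0,0,0],
  [0.1,-37.15,3.8,0,0,0,0],
  [0.1,-37.15,6,0,0,0,0],
  [0.1,-37.15,9,0,0,0,0],
  [0.1,-37.15,10.5,0,0,0,0],
  [0.1,-37.15,10.5,0,0,0,0],
  [0.1,-37.15,10.5,0,0,0,0],
])

```text
time: 6.55
tool_pos: [0.4547, -0.106, 0.0833]
tool_rot: [3.141, -0.0, 2.689]
contact_force: [0.8, 0.3, -2.7]
opening: 0.0229
grip_force: 26.1
```

```bash
python3 -c "
from h import *
go((454.5,-107,60,154))"
```

```text
t 6.5 tcp [ 454.7 -106.    83.3] rpy [ 3.1414e+00 -4.0000e-04  2.6889e+00] F [ 0.8  0.3 -2.7] open 0.0229 grip 26.1
(454.5, -107, 60, 154) -> [-0.03, -0.1, 2.33] [0.0002, -0.0004, 0.0011]
```

Call:
play_rows([
  [0,-0.1,1,0,0,0,0],
  [0,-0.1,1.8,0,0,0,0],
  [0,-0.1,2.2,0,0,0,0],
  [0,-0.1,2.4,0,0,0,0],
  [0,-0.1,2.4,0,0,0,0],
  [0,-0.1,2.4,0,0,0,0],
])

```text
time: 7.15
tool_pos: [0.4538, -0.1076, 0.0594]
tool_rot: [3.142, 0.0, 2.688]
contact_force: [-1.0, 0.0, -0.7]
opening: 0.0229
grip_force: 26.3
```

Call:
play_rows([
  [0,0,0,0,0,0,0.3],
  [0,0,0,0,0,0,0.6],
  [0,0,0,0,0,0,1],
  [0,0,0,0,0,0,1],
  [0,0,0,0,0,0,1],
  [0,0,-1,0,0,0,1],
  [0,0,-3,0,0,0,1],
  [0,0,-6,0,0,0,1],
  [0,0,-10,0,0,0,1],
  [0,4,-13,0,0,0,1],
  [0,8,-13,0,0,0,1],
  [0,12,-13,0,0,0,1],
  [0,16,-13,0,0,0,1],
  [0,16,-13,0,0,0,1],
])

```text
time: 8.55
tool_pos: [0.5253, 0.0399, 0.19]
tool_rot: [3.14, 0.001, 2.692]
contact_force: [0.2, -0.3, -0.0]
opening: 0.0917
grip_force: 0.0
```

```bash
python3 -c "
from h import *
go()
p,d=avg('top',4);np.savez('pics/top2.npz',p=p,d=d)
q=p.astype(np.uint8)[...,::-1]
f=lambda x,y:cv2.resize(q[y:y+55,x:x+50],None,fx=8,fy=8,interpolation=cv2.INTER_CUBIC)
cv2.imwrite('pics/c4.png',np.hstack([f(200,105),f(330,168)]))
C=cloud('top',d);print('pad z',np.median(C[127:135,220:229,2]),'weight top z',[np.percentile(C[180:205,345:365,2],k).round(4) for k in(90,97)])
"
```

```text
t 8.6 tcp [525.3  39.9 190. ] rpy [3.1396e+00 1.3000e-03 2.6920e+00] F [ 0.2 -0.3 -0. ] open 0.0917 grip 0.0
pad z 0.04213457657089814 weight top z [np.float64(0.0641), np.float64(0.0657)]
```

View pics/c4.png

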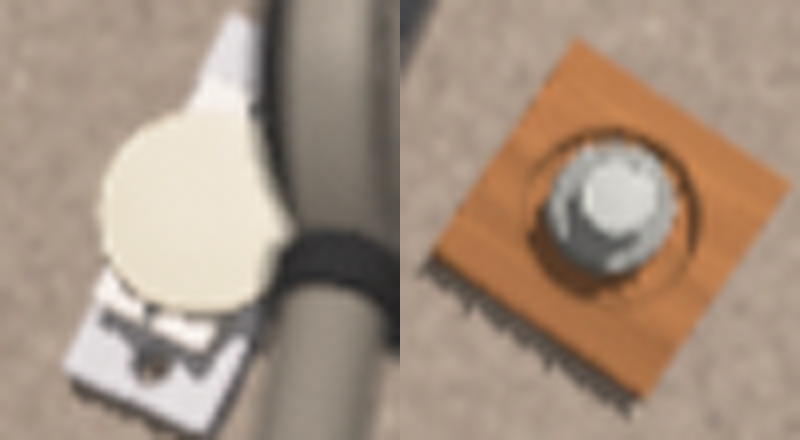

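The weight stands in the recess, with its knob top at crop (622,198) and height 64 mm as expected. The pad is at crop (203,211), partly hidden by the arm. I'll check calibration with the weight and compute the pad.

```bash
python3 -c "
from h import *
print('weight',onz('top',np.array([[357.3,192.3]]),.064)*1000)
p=np.load('pics/top2.npz')['p'];lab=cv2.cvtColor((p/255).astype(np.float32),cv2.COLOR_RGB2LAB)
q,s=seg(p,(222,130),(12,4,5),(195,100,245,160));print(s)
w=onz('top',q,.041)[:,:2]*1000
from scipy.optimize import least_squares
# robust circle of given radius on outline, left/top/bottom arc only
w=w[(q[:,0]<227)]
r=least_squares(lambda c:np.hypot(*(w-c).T)-34,[615,225],loss='soft_l1');print('pad fixed r',r.x,np.abs(r.fun).mean())
r=least_squares(lambda c:np.hypot(*(w-c[:2]).T)-c[2],[615,225,34],loss='soft_l1');print('free',r.x)
# post top in top view
for t in (3,4,5):
  q,s=seg(p,(291,193),(t,3,3),(270,175,315,220)); print('post',s,wcirc(q,'top',.034))
pr=lambda n,a:print(n,onz('top',np.array([[200+(a[0]+.5)/4-.5,95+(a[1]+.5)/4-.5]]),.034)*1000)
pr('post pick',(360,399))
go((617,223,100,154),(617,223,43,154))
"
```

```text
weight [[ 455.74618454 -107.56993408   64.        ]]
[91.08276   0.140625  9.59375 ]
pad fixed r [624.23029244 224.87560574] 1.0795781532717967
free [624.25187729 226.29432769  32.83978994]
post [57.598877  1.4375    8.078125] [480.6  75.5  93.1 478.8  74.8  68.   81.6]
post [57.598877  1.4375    8.078125] [480.5  75.1  93.6 477.   75.5  71.3  83.6]
post [57.598877  1.4375    8.078125] [479.4  74.5  94.  475.1  75.3  68.3  86.2]
post pick [[457.20775381  62.40802051  34.        ]]
t 8.8 tcp [523.5  35.4 189.4] rpy [-3.1412e+00 -2.0000e-04  2.6873e+00] F [ 1.  -0.6  0.6] open 0.0920 grip 0.0
(617, 223, 100, 154) -> [-0.17, 20.96, 8.94] [-0.0004, -0.0002, -0.0005]
(617, 223, 43, 154) -> [-0.18, 20.96, 14.64] [-0.0004, -0.0002, -0.0005]
```

Call:
play_rows([
  [-0.1,4,0,0,0,0,1],
  [-0.2,8,1,0,0,0,1],
  [-0.3,12,3,0,0,0,1],
  [-0.4,16,5,0,0,0,1],
  [-0.5,19,7,0,0,0,1],
  [-0.6,21.4,9,0,0,0,1],
  [-0.6,21.4,9,0,0,0,1],
  [-0.6,21.4,9,0,0,0,1],
  [-0.6,21.4,12,0,0,0,1],
  [-0.6,21.4,14.4,0,0,0,1],
  [-0.6,21.4,15.35,0,0,0,1],
  [-0.6,21.4,15.35,0,0,0,1],
  [-0.6,21.4,15.35,0,0,0,1],
])

```text
time: 10.05
tool_pos: [0.6241, 0.2253, 0.0375]
tool_rot: [3.14, 0.002, 2.687]
contact_force: [0.3, 0.3, -0.2]
opening: 0.0919
grip_force: 0.0
```

Call:
play_rows([
  [0,0,0,0,0,0,0.6],
  [0,0,0,0,0,0,0.6],
  [0,0,0,0,0,0,0.6],
  [0,0,0,0,0,0,0.6],
  [0,0,0,0,0,0,0.6],
  [0,0,0,0,0,0,0.6],
  [0,0,0,0,0,0,0.6],
  [0,0,0,0,0,0,0.6],
], squeeze=10)

```text
time: 10.85
tool_pos: [0.6234, 0.226, 0.0362]
tool_rot: [3.141, 0.001, 2.688]
contact_force: [-0.7, -0.2, 5.9]
opening: 0.0673
grip_force: 10.0
```

```bash
python3 -c "
from h import *
go((623,225,35.5,154),(454,61,100,154),(454,61,36,154))"
```

```text
t 10.8 tcp [623.4 226.   36.2] rpy [3.1411e+00 5.0000e-04 2.6879e+00] F [-0.7 -0.2  5.9] open 0.0673 grip 10.0
(623, 225, 35.5, 154) -> [-0.01, -0.11, 0.07] [0.0005, 0.0005, 0.0001]
(454, 61, 100, 154) -> [7.99, -22.25, -6.39] [0.0005, 0.0005, 0.0001]
(454, 61, 36, 154) -> [7.99, -22.26, 0.01] [0.0005, 0.0005, 0.0001]
```

Call:
play_rows([
  [0,0,-0.5,0,0,0,0.6],
  [0,0,-2,0,0,0,0.6],
  [0,0,-5,0,0,0,0.6],
  [0,0,-9,0,0,0,0.6],
  [0,0,-12,0,0,0,0.6],
  [1.2,-3.5,-12,0,0,0,0.6],
  [2.6,-7.2,-12,0,0,0,0.6],
  [4,-11,-12,0,0,0,0.6],
  [5.4,-15,-12,0,0,0,0.6],
  [6.8,-19,-12,0,0,0,0.6],
  [8,-22.25,-12,0,0,0,0.6],
  [8,-22.25,-12,0,0,0,0.6],
  [8,-22.25,-10,0,0,0,0.6],
  [8,-22.25,-7,0,0,0,0.6],
  [8,-22.25,-4,0,0,0,0.6],
  [8,-22.25,-2,0,0,0,0.6],
  [8,-22.25,-2,0,0,0,0.6],
  [8,-22.25,-2,0,0,0,0.6],
])

```text
time: 12.65
tool_pos: [0.4545, 0.0612, 0.0564]
tool_rot: [3.141, 0.001, 2.688]
contact_force: [0.5, -0.3, -1.0]
opening: 0.0674
grip_force: 10.0
```

```bash
python3 -c "
from h import *
go((454,61,36,154))
p,d=optics.read_camera('scene');cv2.imwrite('pics/s3.png',cv2.resize(p[140:220,260:380,::-1],None,fx=6,fy=6,interpolation=cv2.INTER_CUBIC))"
```

```text
t 12.7 tcp [454.5  61.2  56.4] rpy [3.1412e+00 5.0000e-04 2.6880e+00] F [ 0.5 -0.3 -1. ] open 0.0674 grip 10.0
(454, 61, 36, 154) -> [0.03, -0.04, 2.04] [0.0004, 0.0005, 0.0002]
```

View pics/s3.png

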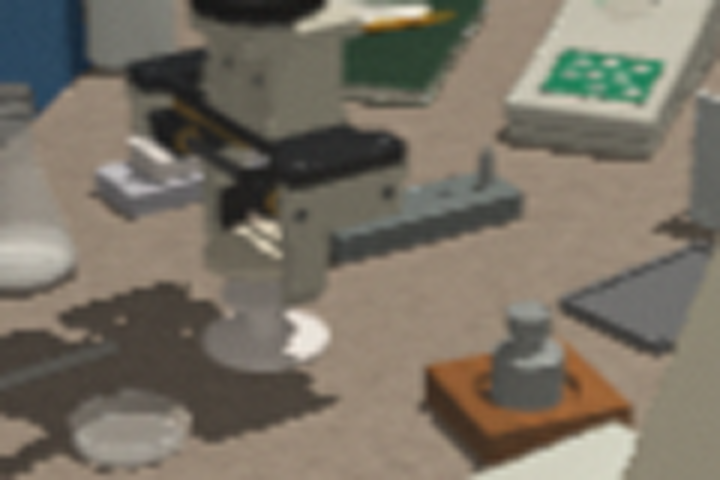

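The pad is held between the fingers at crop (260,238), above the post stem (265,310). Lowering it.

Call:
play_rows([
  [0,0,0.7,0,0,0,0.6],
  [0,0,1.4,0,0,0,0.6],
  [0,0,1.8,0,0,0,0.6],
  [0,0,2.0,0,0,0,0.6],
  [0,0,2.0,0,0,0,0.6],
  [0,0,2.0,0,0,0,0.6],
])

```text
time: 13.3
tool_pos: [0.4537, 0.061, 0.0357]
tool_rot: [3.142, -0.0, 2.688]
contact_force: [-0.5, -0.9, -0.2]
opening: 0.0671
grip_force: 10.0
```

Call:
play_rows([
  [0,0,0,0,0,0,0.75],
  [0,0,0,0,0,0,0.8],
  [0,0,0,0,0,0,1],
  [0,0,0,0,0,0,1],
  [0,0,0,0,0,0,1],
  [0,0,-1,0,0,0,1],
  [0,0,-4,0,0,0,1],
  [0,0,-8,0,0,0,1],
  [0,0,-12,0,0,0,1],
  [4,-4,-14,0,0,0,1],
  [8,-8,-14,0,0,0,1],
  [8,-12,-14,0,0,0,1],
  [8,-14,-14,0,0,0,1],
  [8,-14,-14,0,0,0,1],
  [8,-14,-14,0,0,0,1],
])

```text
time: 14.8
tool_pos: [0.3208, -0.03, 0.1764]
tool_rot: [3.141, 0.002, 2.686]
contact_force: [0.4, -0.4, -0.1]
opening: 0.0918
grip_force: 0.0
```

```bash
python3 -c "
from h import *
go()
p,d=avg('top',6);np.savez('pics/top3.npz',p=p,d=d);s,ds=avg('scene',4);np.savez('pics/scene3.npz',p=s,d=ds)
q=p.astype(np.uint8)[...,::-1]
f=lambda q,x,y,w,h,k:cv2.resize(q[y:y+h,x:x+w],None,fx=k,fy=k,interpolation=cv2.INTER_CUBIC)
cv2.imwrite('pics/c5.png',f(q,200,95,120,120,5))
C=cloud('top',d);print('pad z',[np.median(C[190:200,a:a+6,2]).round(4) for a in(279,288,296)],'spacer z',np.median(C[128:136,222:230,2]).round(4))
Cs=cloud('scene',ds);print('sc pad z',np.median(Cs[186:189,300:309,2]))
"
```

```text
t 14.8 tcp [320.8 -30.  176.4] rpy [3.1410e+00 1.5000e-03 2.6858e+00] F [ 0.4 -0.4 -0.1] open 0.0918 grip 0.0
pad z [np.float64(0.0418), np.float64(0.0419), np.float64(0.042)] spacer z 0.0353
sc pad z 0.039604363818143584
```

View pics/c5.png

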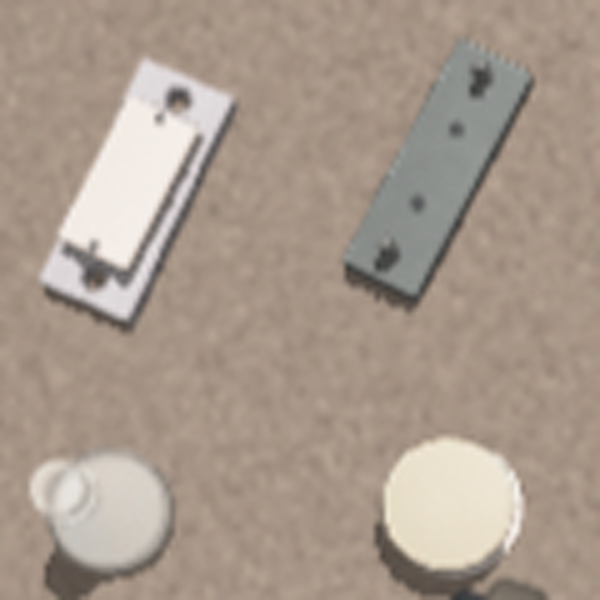

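The pad lies flat on the post (crop (452,504), height 41 mm). The spacer (crop (130,185)) and the plate with its holes (178,98) and (95,275) are in full view. Pins show at (480,80) and (387,255). Measuring now.

```bash
cat > m.py <<'E'
from h import *
p=np.load('pics/top3.npz')['p']
def gg(n,f,seed,tol,box,z):
    q,s=seg(p,seed,tol,box);print(n,s.round(0),f(q,'top',z));return q
gg('pad',wcirc,(290,195),(14,5,6),(270,175,315,225),.041)
gg('spacer',wrect,(226,131),(6,4,5),(200,100,255,165),.034)
print('foot@.005',onz('top',np.array([[291.1,196.6]]),.005)*1000)
P=lambda cx,cy:[200+(cx+.5)/5-.5,95+(cy+.5)/5-.5]
pr=lambda n,l,z:print(n,(onz('top',np.array([P(*a) for a in l]),z)[:,:2]*1000).round(1).tolist())
def mid(n,l,z):
    w=onz('top',np.array([P(*a) for a in l]),z)[:,:2]*1000; a=w[0]-w[1]; print(n,w.mean(0).round(1),'len',np.hypot(*a).round(1),'yaw',np.degrees(np.arctan2(a[1],a[0])).round(1))
pr('plate corners',[(147,58),(237,100),(130,327),(42,287)],.016)
mid('plate holes',[(178,98),(95,275)],.016)
pr('block corners',[(465,40),(533,77),(416,300),(346,263)],.02)
mid('block small holes',[(457,129),(418,203)],.02)
mid('pins',[(481,77),(387,255)],.033)
w=seg(p,(358,132),(30,7,6),(325,95,390,165))[0];print('tray',wrect(w,'top',.009))
E
python3 m.py
```

```text
pad [90. -0. 10.] [452.8  60.7  72.1 454.4  61.1  65.   69.8]
spacer [94.  1.  3.] [627.8 225.8  85.8  38.8 -26.8]
foot@.005 [[454.45701128  60.94964985   5.        ]]
plate corners [[696.0, 220.7], [672.3, 173.3], [552.7, 229.9], [574.8, 276.0]]
plate holes [627.4 226.3] len 103.3 yaw -25.1
block corners [[700.5, 52.5], [679.9, 17.2], [563.0, 79.9], [583.3, 116.2]]
block small holes [633.6  67.8] len 44.1 yaw -28.2
pins [630.3  68.5] len 104.9 yaw -28.3
tray [ 622.5 -117.1  126.2   84.7  -18.1]
```

```bash
python3 -c "
from h import *
go((626.5,225.5,170,153.7),(626.5,225.5,40,153.7))"
```

```text
t 15.3 tcp [320.5 -29.5 175.6] rpy [ 3.1415e+00 -3.0000e-04  2.6885e+00] F [-0.  -0.7  0.2] open 0.0917 grip 0.0
(626.5, 225.5, 170, 153.7) -> [-16.35, 36.32, 0.56] [0.0001, -0.0003, 0.0059]
(626.5, 225.5, 40, 153.7) -> [-16.35, 36.32, 13.56] [0.0001, -0.0003, 0.0059]
```

Call:
play_rows([
  [-2,4.4,0,0,0,0,1],
  [-4,8.8,0,0,0,0,1],
  [-6,13.2,0,0,0,0,1],
  [-8,17.6,0,0,0,0,1],
  [-10,22,0,0,0,0,1],
  [-12,26.4,0,0,0,0,1],
  [-14,31,0.5,0,0,0,1],
  [-16.35,36.3,0.5,0,0,0.006,1],
  [-16.35,36.3,0.5,0,0,0.006,1],
  [-16.35,36.3,0.5,0,0,0.006,1],
  [-16.35,36.3,0.5,0,0,0.006,1],
  [-16.35,36.3,4,0,0,0.006,1],
  [-16.35,36.3,8,0,0,0.006,1],
  [-16.35,36.3,11,0,0,0.006,1],
  [-16.35,36.3,13,0,0,0.006,0.6],
  [-16.35,36.3,13.5,0,0,0.006,0.6],
  [-16.35,36.3,13.5,0,0,0.006,0.6],
  [-16.35,36.3,13.5,0,0,0.006,0.6],
])

```text
time: 17.1
tool_pos: [0.6272, 0.2246, 0.0427]
tool_rot: [3.14, 0.002, 2.681]
contact_force: [0.2, 0.2, 1.2]
opening: 0.0644
grip_force: 0.0
```

Call:
play_rows([
  [0,0,0,0,0,0,0.3],
  [0,0,0,0,0,0,0.3],
  [0,0,0,0,0,0,0.3],
  [0,0,0,0,0,0,0.3],
  [0,0,0,0,0,0,0.3],
  [0,0,0,0,0,0,0.3],
  [0,0,0,0,0,0,0.3],
  [0,0,0,0,0,0,0.3],
], squeeze=20)

```text
time: 17.9
tool_pos: [0.6269, 0.2249, 0.0416]
tool_rot: [3.141, 0.001, 2.682]
contact_force: [-1.0, -0.7, 6.1]
opening: 0.0415
grip_force: 20.0
```

```bash
python3 -c "
from h import *
go((626.5,225.5,40,153.7),(621.5,-117,120,161.5),(621.5,-117,45,161.5),(621.5,-117,29.5,161.5))"
```

```text
t 17.9 tcp [626.9 224.9  41.6] rpy [3.1410e+00 9.0000e-04 2.6819e+00] F [-1.  -0.7  6.1] open 0.0415 grip 20.0
(626.5, 225.5, 40, 153.7) -> [0.06, 0.04, 0.16] [0.0006, 0.0009, -0.0007]
(621.5, -117, 120, 161.5) -> [-14.69, -30.87, -7.85] [0.0006, 0.0009, -0.1368]
(621.5, -117, 45, 161.5) -> [-14.69, -30.88, -0.35] [0.0006, 0.0009, -0.1368]
(621.5, -117, 29.5, 161.5) -> [-14.69, -30.88, 1.2] [0.0006, 0.0009, -0.1368]
```

Call:
play_rows([
  [0,0,-1,0,0,0,0.3],
  [0,0,-4,0,0,0,0.3],
  [0,0,-8,0,0,0,0.3],
  [-1.5,-3.1,-9.5,0,0,0,0.3],
  [-3,-6.2,-9.5,0,0,-0.03,0.3],
  [-5,-10,-9.5,0,0,-0.06,0.3],
  [-7,-14,-9.5,0,0,-0.09,0.3],
  [-9,-18,-9.5,0,0,-0.11,0.3],
  [-11,-22,-9.5,0,0,-0.13,0.3],
  [-13,-26.5,-9.5,0,0,-0.137,0.3],
  [-14.7,-30.9,-9.5,0,0,-0.137,0.3],
  [-14.7,-30.9,-9.5,0,0,-0.137,0.3],
  [-14.7,-30.9,-7,0,0,-0.137,0.3],
  [-14.7,-30.9,-4,0,0,-0.137,0.3],
  [-14.7,-30.9,-1,0,0,-0.137,0.3],
  [-14.7,-30.9,-0.2,0,0,-0.137,0.3],
  [-14.7,-30.9,-0.2,0,0,-0.137,0.3],
  [-14.7,-30.9,-0.2,0,0,-0.137,0.3],
])

```text
time: 19.7
tool_pos: [0.6221, -0.1172, 0.0441]
tool_rot: [3.141, 0.002, 2.819]
contact_force: [-0.1, 0.1, -0.6]
opening: 0.0419
grip_force: 20.0
```

```bash
python3 -c "
from h import *
go((621.5,-117,30.8,161.5))"
```

```text
t 19.7 tcp [ 622.1 -117.2   44.1] rpy [3.1414e+00 2.0000e-03 2.8191e+00] F [-0.1  0.1 -0.6] open 0.0419 grip 20.0
(621.5, -117, 30.8, 161.5) -> [0.06, 0.0, 1.33] [0.0002, 0.002, 0.0004]
```

Call:
play_rows([
  [0,0,0.6,0,0,0,0.3],
  [0,0,1.0,0,0,0,0.3],
  [0,0,1.2,0,0,0,0.3],
  [0,0,1.35,0,0,0,0.3],
  [0,0,1.35,0,0,0,0.3],
  [0,0,1.35,0,0,0,0.3],
])

```text
time: 20.3
tool_pos: [0.6212, -0.1173, 0.0306]
tool_rot: [3.142, 0.001, 2.819]
contact_force: [-3.4, 1.2, 7.6]
opening: 0.0416
grip_force: 20.0
```

Call:
play_rows([
  [0,0,0,0,0,0,0.5],
  [0,0,0,0,0,0,0.65],
  [0,0,0,0,0,0,0.65],
  [0,0,0,0,0,0,0.65],
  [0,0,-1,0,0,0,0.65],
  [0,0,-4,0,0,0,0.65],
  [0,0,-8,0,0,0,0.8],
  [0,0,-12,0,0,0,1],
  [4,0,-14,0,0,0,1],
  [8,0,-15,0,0,0,1],
  [12,0,-15,0,0,0,1],
  [16,0,-15,0,0,0,1],
  [20,0,-15,0,0,0,1],
  [24,0,-15,0,0,0,1],
  [28,0,-15,0,0,0,1],
  [28,0,-15,0,0,0,1],
  [28,0,-15,0,0,0,1],
])

```text
time: 22.0
tool_pos: [0.356, -0.0285, 0.1802]
tool_rot: [3.141, 0.003, 2.819]
contact_force: [0.1, 0.6, -0.1]
opening: 0.0918
grip_force: 0.0
```

```bash
python3 -c "
from h import *
go()
p,d=avg('top',6);np.savez('pics/top4.npz',p=p,d=d);s,ds=avg('scene',4);np.savez('pics/scene4.npz',p=s,d=ds)
q=p.astype(np.uint8)[...,::-1]
f=lambda q,x,y,w,h,k:cv2.resize(q[y:y+h,x:x+w],None,fx=k,fy=k,interpolation=cv2.INTER_CUBIC)
cv2.imwrite('pics/c6.png',np.hstack([f(q,205,100,55,68,8),f(q,262,95,45,68,8)]))
C=cloud('top',d);print('spacer z',np.median(C[120:140,350:362,2]).round(4))
for z,bx,sd in((.023,(325,95,390,165),(358,130)),):
  c,s=seg(p,sd,(8,4,5),bx);print('spacer',wrect(c,'top',z))
c,s=seg(p,(227,131),(12,5,6),(200,100,260,168));print('plate',s,wrect(c,'top',.016))
"
```

```text
t 22.0 tcp [356.  -28.5 180.2] rpy [3.1414e+00 2.8000e-03 2.8190e+00] F [ 0.1  0.6 -0.1] open 0.0918 grip 0.0
spacer z 0.0241
spacer [ 619.4 -114.8   80.9   38.9  -18.9]
plate [86.12671   2.828125 -0.25    ] [626.9 227.1 130.7  52.5 -25.3]
```

View pics/c6.png

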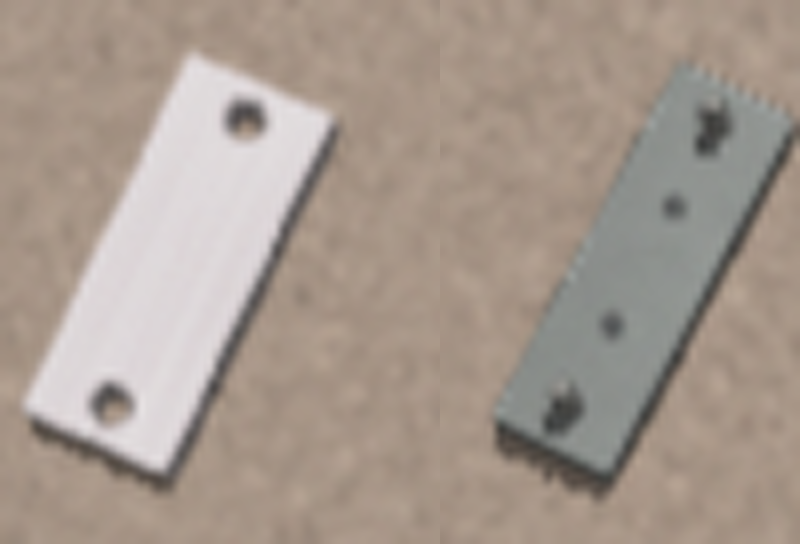

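The spacer lies in the tray (height 23 mm, centred within 3 mm). The plate is clear, with holes at crop (245,119) and (112,404). The block shows pins at (712,125) and (565,408) and screw holes at (675,206) and (612,325).

```bash
python3 -c "
from h import *
p=np.load('pics/top4.npz')['p']
for t in(6,8,10):
  c,s=seg(p,(287,123),(t,5,5),(255,88,320,168));print('block',s.round(0),wrect(c,'top',.02))
q=lambda l,ox,oy:np.array([[ox+(a+.5)/8-.5,oy+(b+.5)/8-.5] for a,b in l])
h=onz('top',q([(245,119),(112,404)],205,100),.014)*1000;b=onz('top',q([(235,206),(172,325)],262,95),.02)*1000
cn=onz('top',q([(243,62),(357,122),(172,478),(57,412)],262,95),.02)*1000
for n,w in(('holes',h),('screws',b),('corners',cn)):
  print(n,w[:,:2].mean(0).round(1),np.degrees(np.arctan2(*(w[0]-w[1])[1::-1])).round(1),np.hypot(*(w[0]-w[1])[:2]).round(1))
print(cn.round(1).tolist())
go((626.5,226.5,150,154.7),(626.5,226.5,25,154.7))
"
```

```text
block [60. -2.  1.] [634.4  68.6 133.6  43.3 -28.5]
block [60. -2.  1.] [634.1  68.7 134.2  43.8 -28.5]
block [60. -2.  1.] [634.1  68.6 134.3  44.3 -28.7]
holes [626.9 226.8] -25.0 104.0
screws [633.8  68.1] -28.4 44.4
corners [632.9  66.8] 60.5 42.6
[[701.3, 54.3, 20.0], [680.4, 17.2, 20.0], [563.7, 79.2, 20.0], [586.3, 116.4, 20.0]]
t 22.5 tcp [355.8 -28.6 179.1] rpy [ 3.1415e+00 -4.0000e-04  2.8187e+00] F [0.5 0.3 0.1] open 0.0918 grip 0.0
(626.5, 226.5, 150, 154.7) -> [-17.58, 32.78, 2.9] [0.0001, -0.0004, 0.1187]
(626.5, 226.5, 25, 154.7) -> [-17.59, 32.78, 15.4] [0.0001, -0.0004, 0.1187]
```

Call:
play_rows([
  [-2.2,4.1,0,0,0,0.02,1],
  [-4.4,8.2,0,0,0,0.04,1],
  [-6.6,12.3,0,0,0,0.06,1],
  [-8.8,16.4,0,0,0,0.08,1],
  [-11,20.5,0,0,0,0.1,1],
  [-13.2,24.6,0,0,0,0.118,1],
  [-15.4,28.7,0,0,0,0.118,1],
  [-17.6,32.8,2,0,0,0.118,1],
  [-17.6,32.8,3,0,0,0.118,1],
  [-17.6,32.8,3,0,0,0.118,1],
  [-17.6,32.8,7,0,0,0.118,1],
  [-17.6,32.8,11,0,0,0.118,1],
  [-17.6,32.8,13.5,0,0,0.118,1],
  [-17.6,32.8,14.5,0,0,0.118,1],
  [-17.6,32.8,14.5,0,0,0.118,1],
  [-17.6,32.8,14.5,0,0,0.118,1],
])

```text
time: 24.1
tool_pos: [0.6276, 0.2266, 0.0364]
tool_rot: [3.14, 0.002, 2.7]
contact_force: [-0.2, -0.6, 0.5]
opening: 0.092
grip_force: 0.0
```

```bash
python3 -c "
from h import *
go((626.5,226.5,20.5,154.8))"
```

```text
t 24.1 tcp [627.6 226.6  36.4] rpy [3.1397e+00 2.4000e-03 2.7003e+00] F [-0.2 -0.6  0.5] open 0.0920 grip 0.0
(626.5, 226.5, 20.5, 154.8) -> [0.1, -0.06, 1.59] [0.0019, 0.0024, -0.0015]
```

Call:
play_rows([
  [0,0,0.7,0,0,0,0.8],
  [0,0,1.2,0,0,0,0.7],
  [0,0,1.35,0,0,0,0.7],
  [0,0,1.35,0,0,0,0.7],
  [0,0,1.35,0,0,0,0.7],
  [0,0,1.35,0,0,0,0.4],
  [0,0,1.35,0,0,0,0.4],
  [0,0,1.35,0,0,0,0.4],
  [0,0,1.35,0,0,0,0.4],
  [0,0,1.35,0,0,0,0.4],
  [0,0,1.35,0,0,0,0.4],
  [0,0,1.35,0,0,0,0.4],
  [0,0,1.35,0,0,0,0.4],
], squeeze=25)

```text
time: 25.4
tool_pos: [0.6266, 0.2266, 0.0209]
tool_rot: [-3.141, 0.0, 2.701]
contact_force: [-1.4, -2.6, 3.6]
opening: 0.0518
grip_force: 25.0
```

```bash
python3 -c "
from h import *
go((626.5,226.5,20.5,154.8),(634,68.5,110,151.5))"
```

```text
t 25.4 tcp [626.6 226.6  20.9] rpy [-3.1415  0.      2.7008] F [-1.4 -2.6  3.6] open 0.0518 grip 25.0
(626.5, 226.5, 20.5, 154.8) -> [0.0, -0.01, 0.04] [-0.0001, 0.0, -0.001]
(634, 68.5, 110, 151.5) -> [-7.42, -13.98, -8.91] [-0.0001, 0.0, 0.0566]
```

Call:
play_rows([
  [0,0,-1,0,0,0,0.4],
  [0,0,-3,0,0,0,0.4],
  [0,0,-6,0,0,0,0.4],
  [0,0,-9,0,0,0,0.4],
  [-1.2,-2.3,-9,0,0,0.01,0.4],
  [-2.5,-4.7,-9,0,0,0.02,0.4],
  [-3.8,-7.1,-9,0,0,0.03,0.4],
  [-5.1,-9.5,-9,0,0,0.04,0.4],
  [-6.3,-11.8,-9,0,0,0.05,0.4],
  [-7.4,-14,-9,0,0,0.058,0.4],
  [-7.4,-14,-9,0,0,0.058,0.4],
  [-7.4,-14,-9,0,0,0.058,0.4],
  [-7.4,-14,-7,0,0,0.058,0.4],
  [-7.4,-14,-6,0,0,0.058,0.4],
  [-7.4,-14,-5.5,0,0,0.058,0.4],
  [-7.4,-14,-5.5,0,0,0.058,0.4],
  [-7.4,-14,-5.5,0,0,0.058,0.4],
  [-7.4,-14,-5.5,0,0,0.058,0.4],
])

```text
time: 27.2
tool_pos: [0.6342, 0.0687, 0.0765]
tool_rot: [3.141, 0.001, 2.643]
contact_force: [0.3, 0.3, -3.5]
opening: 0.0516
grip_force: 25.0
```

```bash
python3 -c "
from h import *
go((633.8,68.3,66,151.4),(633.8,68.3,41,151.4))
p,d=avg('top',3);s,_=avg('scene',3)
f=lambda q,x,y,w,h,k:cv2.resize(q.astype(np.uint8)[y:y+h,x:x+w,::-1],None,fx=k,fy=k,interpolation=cv2.INTER_CUBIC)
cv2.imwrite('pics/c7.png',np.hstack([f(p,255,88,66,80,6),f(s,300,150,66,80,6)]))"
```

```text
t 27.2 tcp [634.2  68.7  76.5] rpy [3.1408e+00 1.2000e-03 2.6430e+00] F [ 0.3  0.3 -3.5] open 0.0516 grip 25.0
(633.8, 68.3, 66, 151.4) -> [0.02, -0.06, 1.05] [0.0008, 0.0012, 0.0006]
(633.8, 68.3, 41, 151.4) -> [0.02, -0.06, 3.55] [0.0008, 0.0012, 0.0006]
```

View pics/c7.png

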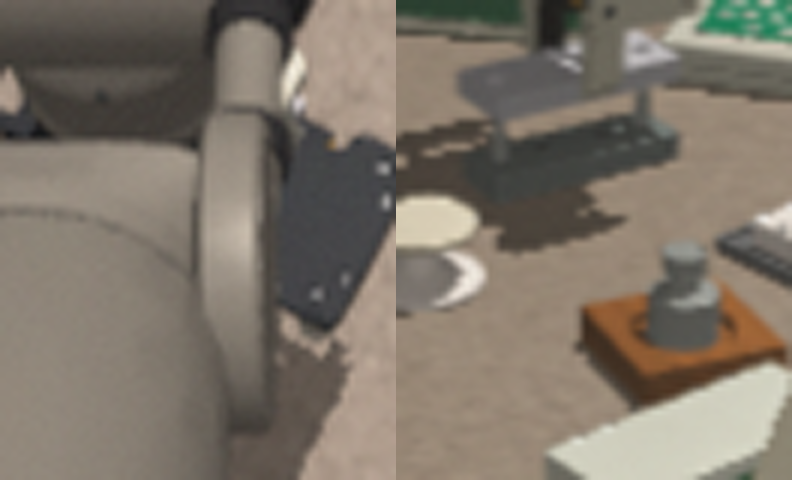

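The plate (right panel (565,70)) hovers over the two pins (500,130) and (643,100), which come up under it where the holes should be. I'll lower slowly and watch the force.

Call:
play_rows([
  [0,0,0.5,0,0,0,0.4],
  [0,0,0.9,0,0,0,0.4],
  [0,0,1.2,0,0,0,0.4],
  [0,0,1.4,0,0,0,0.4],
  [0,0,1.4,0,0,0,0.4],
  [0,0,1.4,0,0,0,0.4],
])

```text
time: 28.1
tool_pos: [0.6336, 0.0684, 0.0616]
tool_rot: [-3.141, -0.0, 2.643]
contact_force: [0.1, -0.7, -3.6]
opening: 0.0516
grip_force: 25.0
```

The plate's underside is at 41 mm, below the pin tips (46 mm), with no contact force, so the pins are in the holes. Going on down.

Call:
play_rows([
  [0,0,0.3,0,0,0,0.4],
  [0,0,0.5,0,0,0,0.4],
  [0,0,0.7,0,0,0,0.4],
  [0,0,0.9,0,0,0,0.4],
  [0,0,1.0,0,0,0,0.4],
  [0,0,1.0,0,0,0,0.4],
  [0,0,1.0,0,0,0,0.4],
])

```text
time: 28.8
tool_pos: [0.6336, 0.0673, 0.0519]
tool_rot: [-3.14, 0.001, 2.643]
contact_force: [-1.7, -6.6, -1.2]
opening: 0.0517
grip_force: 25.0
```

Call:
play_rows([
  [0,-0.1,0,0,0,0,0.4],
  [0,-0.15,0.3,0,0,0,0.4],
  [0,-0.15,0.6,0,0,0,0.4],
  [0,-0.15,0.9,0,0,0,0.4],
  [0,-0.15,1.1,0,0,0,0.4],
  [0,-0.15,1.1,0,0,0,0.4],
  [0,-0.15,1.1,0,0,0,0.4],
])

```text
time: 29.5
tool_pos: [0.6331, 0.0671, 0.0409]
tool_rot: [-3.141, 0.0, 2.643]
contact_force: [-2.1, -3.5, 0.9]
opening: 0.0518
grip_force: 25.0
```

Call:
play_rows([
  [0,0,0,0,0,0,0.7],
  [0,0,0,0,0,0,0.8],
  [0,0,0,0,0,0,0.8],
  [0,0,0,0,0,0,0.8],
  [0,0,0,0,0,0,0.8],
  [0,0,-1,0,0,0,0.8],
  [0,0,-4,0,0,0,0.8],
  [0,0,-8,0,0,0,0.8],
  [0,0,-12,0,0,0,0.8],
  [4,0,-15,0,0,0,0.8],
  [8,0,-16,0,0,0,0.8],
  [12,-2,-16,0,0,0,0.8],
  [16,-4,-16,0,0,0,0.8],
  [20,-6,-16,0,0,0,0.8],
  [24,-9,-16,0,0,0,0.8],
  [25,-12,-16,0,0,0,0.8],
  [25,-15,-16,0,0,0,0.8],
  [25,-15,-16,0,0,0,0.8],
  [25,-15,-16,0,0,0,0.8],
])

```text
time: 31.4
tool_pos: [0.3423, 0.055, 0.2016]
tool_rot: [3.14, 0.002, 2.641]
contact_force: [-0.4, -0.1, 1.0]
opening: 0.0736
grip_force: 0.0
```

```bash
python3 -c "
from h import *
go()
p,d=avg('top',6);s,ds=avg('scene',6)
f=lambda q,x,y,w,h,k:cv2.resize(q.astype(np.uint8)[y:y+h,x:x+w,::-1],None,fx=k,fy=k,interpolation=cv2.INTER_CUBIC)
cv2.imwrite('pics/c8.png',np.hstack([f(p,200,95,190,130,2.1),f(s,255,140,115,78,3.5)]))
c,_=seg(p,(287,128),(12,5,6),(255,88,320,168));print('plate',wrect(c,'top',.036))
C=cloud('top',d);z=C[...,2]
print('plate z ends',[np.median(z[b-2:b+3,a-2:a+3]).round(4) for a,b in((290,119),(285,130),(280,139))],'spacer',np.median(z[120:140,350:362]).round(4),'pad',np.median(z[190:200,285:296]).round(4),'knob',np.percentile(z[180:205,345:365],96).round(4))
c,_=seg(p,(290,195),(14,5,6),(270,175,315,225));print('pad',wcirc(c,'top',.041))
m=np.zeros(z.shape,np.uint8);m[178:215,200:240]=z[178:215,200:240]>.0035;v,u=np.nonzero(m);print('flask px',u.mean().round(1),v.mean().round(1),'was',220.7,196.7)
"
```

```text
t 31.4 tcp [342.3  55.  201.6] rpy [3.1402e+00 2.0000e-03 2.6410e+00] F [-0.4 -0.1  1. ] open 0.0736 grip 0.0
plate [634.2  69.9 130.4  52.5 -28.5]
plate z ends [np.float64(0.0373), np.float64(0.0375), np.float64(0.0376)] spacer 0.0241 pad 0.042 knob 0.0652
pad [455.   60.9  70.7 454.8  61.8  65.   68.2]
flask px 222.7 198.9 was 220.7 196.7
```

View pics/c8.png

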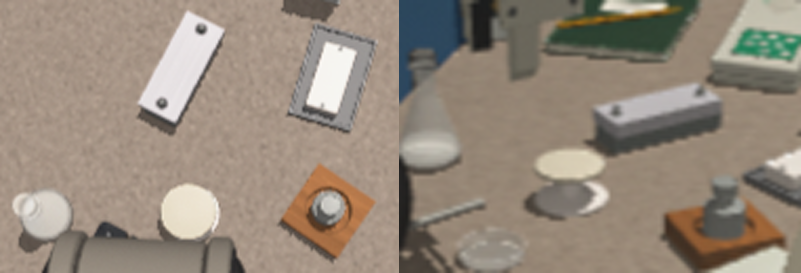

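Every part is on its place: the plate with both pins through (left (182,70)), the spacer in the tray (332,78), the pad on the post (190,212) and the weight in the recess (328,208). The flask stands where it was (42,215). Its blob mean moved only because the arm is now inside that window. Handing in.

```bash
python3 -c "
from cell import robot
print(robot.hand_in())"
```

```text
the job is handed in; nothing more can be done
None
```

I took the stack apart and put the weight, pad, spacer and plate on their places, left the flask standing, and handed the job in at about 31 s of the 122 s; the final camera checks looked right, but the hand-in returned no verdict.

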